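# Close the bench shield's sash with the hook rod

## Robot

A 6-joint arm with a two-finger parallel gripper is mounted at the origin on the work surface. World frame = base frame: x ahead of the robot, y to its left, z up, the work surface at z = 0. Lengths are in mm, angles in rad, forces in N, time in s.
With the tool pointing down it reaches from about 300 to 775 mm from the base axis. Payload 14.6 kg.
Tool frame: the origin (TCP) lies at the very end of the fingers, on their centre line; the grasp point (between the pads) lies 19 mm behind it (manip.grip_point_offset is the distance from the TCP to the grasp point, in mm); z points along the fingers, y is the line along which they close (so a half turn about z gives the same grasp; the last joint's range is limited). The gripper opens to 94 mm and grips with 3 to 60 N. Pads are 16 mm wide; open, the fingers measure 119 mm over their backs; the gripper's body (75 mm by 177 mm) begins 78 mm behind the grasp point.
Start: joints at [1.232, 0.3, 1.521, -0, 1.321, -0.067], TCP at [147.654, 529.8, 205.446] pointing down, gripper open.
Joint ranges: [-3.03, 3.03], [-0.79, 2.21], [0.23, 2.52], [-1.04, 4.18], [0, 3.07], [-2.55, 2.55]. Speed limits (rad/s): [2.22, 2.22, 2.57, 3.14, 3.14, 3.14].

## Interface

Orientations are given as [roll, pitch, yaw] about the fixed x, y, z axes, in that order (R = Rz(yaw) Ry(pitch) Rx(roll)).
In Python, from cell import telemetry, eyes, manip gives the robot as it stands.
- The arm moves only by the tool play_rows, never from a script. Its arguments are lists of equal length, an entry for each row: "translation": the shift along the world's x, y, z in m, a list of three; "yaw": the turn about the world's z in rad. A call has 1 to 12 rows; each row is the pose to reach, as a shift and turn from the pose commanded when the call began; what a row does not reach only later rows make up. A row lasts 1/8 s, in which the tool goes at most 62.5 mm and 10.7 degrees, less where a joint would pass 70% of its speed; a pose out of reach is approached as far as the arm can. A call with a gripper value outside its range is refused whole. "hand" is the opening, from 0 (shut) to 1 (fully open), set as the call begins (left out, the last holds). The fingers move at their own pace and stop on an object; "force" is the grip in N (left out, the last holds). Time passes only in rows, so rows that repeat a pose let the fingers close. It gives the time, the measured TCP pose, the force, the opening and the grip force at its end, in the units of the state.
- telemetry.read_state(): the state, without advancing time (a new reading comes with each control period).
- eyes.camera(name): name is "side" or "top"; returns a dict with "pixels" (480x640x3 uint8, red, green, blue), "fx", "fy", "cx", "cy" (pixels), "cam_to_world" (4x4, takes a point from camera to world coordinates). Camera axes: x right, y up, looking along -z (the intrinsics and any distortion apply to the point x, -y, -z); pixel columns grow to the right and rows downward; lengths in mm; the calibration is good to about 2 mm. A picture is of the moment at which its call begins. There is no depth.
- manip.sign_off(): hands the job in; it is judged then, once.
The state is a dict: "clock": time; "joints": joint angles; "qd": joint speeds; "effort": joint torques, N m; "eef_pos": TCP position; "eef_rot": TCP orientation; "wrist_force": force on the tool from outside, world axes, zero at the start; "moment": the same for the moment, N m; "finger_gap": finger opening in mm; "finger_force": force on a finger pad.
Only numpy, scipy, OpenCV 4.12 (cv2) and the standard library are available. Lean on these libraries where they do the work, as an engineer would, in place of code of your own. Each camera call takes 0.05 s, during which the arm holds its last target. There are 200 camera calls.

## Task

Take the hook rod from its stand, catch the red ring at the top of the clear shield's sash with its hook, and draw the sash down with the rod until it is fully home on its seal, never pulling or pushing on the shield harder than 15 N. Then stand the rod upright in its stand again, let go of it, and leave the sash shut. Keep the gripper itself off the shield, and do not disturb the bottles, the tip box or the tube rack.

Things in the scene. Friction and masses are not known exactly. Their poses are not given: they have to be found in the camera images.
- shield: Clear acrylic bench shield, 220 deep, 360 wide, 404 high, open at the back. Origin: on the bench under the middle of the sash; its +x points into the box, away from the side one works on, z up. The sash slides straight up and down in its front. But for the ring and its fitting, nothing of the shield comes more than 10 mm in front (-x) of the origin.
- sash (a joint): Sash height in m: 0 = fully home, 0.135 = fully up; starts at 0.085 to 0.12. Clear pane 322 wide, 200 high, with rails. Stiff in its guides, it stays where left; about 3 to 6 N moves it down. Over the last 5 mm the rubber seal pushes back, up to 4 N more; at 0 it stops dead. The ring turns stiffly and stays where left; its turn is NOT measured: see it or feel for it.
- ring_pin (a point): Swivel pin of the ring, in a 12 mm wide steel clevis amid the sash's top rail: 20 mm in front of the rail, 210 mm above the bench plus the sash value; axes as the shield's. A red ring turns on it, lying level at this height: 6 mm wire, 22 inner, 34 outer diameter, centre 36 mm from the pin, turned up to 1.2 rad to either side of straight out (-x).
- rod: Cranked hook rod, 210 high, 0.1 to 0.16 kg. Origin: centre of its foot, z up. Blue handle 28 (x) x 18 (y), up to 100 mm (lowest 8 mm: 24 x 14). From its top a 9 mm steel shaft leans out to x = 34 at 155 mm up, then rises straight; the top runs 30 mm along +x (centre line 205 mm up, underside 200) to x = 64 and turns down as a round-ended prong, its end 174.5 mm up.
- hook_tip (a point): The lowest point of the hook's downward prong, on the prong's axis (x = 64, y = 0, z = 174.5 mm in the rod's frame). Axes as the rod's.
- stand: The rod's stand, fixed to the bench: steel disc 110 across, 8 high, with a grey block 60 (x) x 50 (y), 43 high, that has a socket 33 x 23 mm, 35 deep, chamfered 4 mm at the mouth. Origin: on the bench under the socket's centre; z up. The rod starts standing in it, its axes parallel to the stand's, hook to +x.
- socket (a point): Centre of the socket's floor, 8 mm above the bench, 35 mm below the block's top. The rod's foot stands on it. Axes as the stand's.
- bottle_a: White reagent bottle, 64 across, 130 high. Origin: centre of its underside. Leave alone.
- bottle_b: White reagent bottle with a paper label, 60 across, 120 high. Origin: centre of its underside. Leave alone.
- tip_box: Blue pipette-tip box with a clear lid, 85 x 120 x 67 mm. Origin: centre of its underside. Leave alone.
- tube_rack: Blue rack with capped test tubes, 90 x 200 mm, 111 high, standing inside the shield. Origin: centre of its underside. Leave alone.
Things that resemble listed ones, but are neither listed nor needed, are in the scene too. Several things look just like the stand: the one meant starts farthest to the robot's left. There is more than one size of the rod; the one meant has the size given above.

How it is judged:
By the outcome, as a careful person would: the job done as asked, in the order asked, and still so for the second after the job is handed in, with the robot touching nothing.
It also fails if it takes over 69 s, if anything falls off the work surface, if the arm or the gripper's body presses on something with over 40 N, if the wrist force passes 120 N, or if a joint passes its speed limit or range.

## Working session

There is one attempt and no reset: what is moved stays moved. The work goes in short steps, Python scripts to look and compute and a tool call to move; the robot and the scene stay as the last step left them, time stands still between calls to the robot, and variables do not carry over. Pictures are saved under pics/ and viewed, at most 10 in all, crops included, and the job is handed in when it is done.

Besides the shell and the picture viewer there is one more tool, called after "Emit:" as name(argument=value, ...), one argument or row to a line, values as JSON. play_rows: Moves the arm, as the interface text tells. Its arguments: {"type":"object","properties":{"translation":{"type":"array","items":{"type":"array","items":{"type":"number"}}},"yaw":{"type":"array","items":{"type":"number"}},"hand":{"type":"number"},"force":{"type":"number"}},"required":["translation","yaw"]}

```bash
mkdir -p pics; ls
cat > h.py <<'E'
import numpy as np,cv2
from cell import telemetry,eyes,manip
def cam(n):
    c=eyes.camera(n); c['M']=np.array(c['cam_to_world']); return c
def proj(c,P):
    P=np.atleast_2d(P).astype(float); q=(P-c['M'][:3,3])@c['M'][:3,:3]
    return np.c_[c['cx']+c['fx']*q[:,0]/-q[:,2], c['cy']-c['fy']*q[:,1]/-q[:,2]]
def ray(c,u,v):
    d=np.array([(u-c['cx'])/c['fx'],-(v-c['cy'])/c['fy'],-1]); return c['M'][:3,3],c['M'][:3,:3]@d
def atz(c,u,v,z):
    o,d=ray(c,u,v); return o+d*(z-o[2])/d[2]
def tri(c1,p1,c2,p2):
    o1,d1=ray(c1,*p1);o2,d2=ray(c2,*p2)
    s=np.linalg.lstsq(np.c_[d1,-d2],o2-o1,rcond=None)[0]
    a,b=o1+s[0]*d1,o2+s[1]*d2; return (a+b)/2,np.linalg.norm(a-b)
def save(n,im,crop=None,s=1):
    if crop: x0,y0,x1,y1=crop; im=im[y0:y1,x0:x1]
    cv2.imwrite('pics/'+n,cv2.cvtColor(cv2.resize(im,None,fx=s,fy=s,interpolation=cv2.INTER_CUBIC),cv2.COLOR_RGB2BGR))
E
python3 - <<'E'
from h import *
for n in ('side','top'):
    c=cam(n); save(n+'0.png',c['pixels'],s=1.25); print({k:v for k,v in c.items() if k not in('pixels','M')})
print(telemetry.read_state())
E
```

```text
pics
{'fx': 621.0307846814812, 'fy': 621.0307846814812, 'cx': 318.1200907468934, 'cy': 251.71240899956803, 'cam_to_world': array([[ 8.60538533e-01,  3.72177539e-01, -3.47789179e-01,
         1.17475565e+02],
       [-5.09241532e-01,  6.44789920e-01, -5.70016685e-01,
        -8.74305679e+02],
       [ 1.21035506e-02,  6.67630016e-01,  7.44394832e-01,
         1.23758613e+03],
       [ 0.00000000e+00,  0.00000000e+00,  0.00000000e+00,
         1.00000000e+00]])}
{'fx': 486.713561126627, 'fy': 486.713561126627, 'cx': 317.6982720207048, 'cy': 239.20261157138683, 'cam_to_world': array([[ 2.57211185e-02,  9.84534466e-01, -1.73292554e-01,
         3.72212279e+02],
       [-9.99594144e-01,  2.74534078e-02,  7.60648280e-03,
        -2.70156627e+01],
       [ 1.22463156e-02,  1.73026575e-01,  9.84841019e-01,
         1.39562656e+03],
       [ 0.00000000e+00,  0.00000000e+00,  0.00000000e+00,
         1.00000000e+00]])}
{'clock': 0.1, 'joints': array([ 1.23239397e+00,  3.00395068e-01,  1.52150468e+00, -5.94118585e-06,
        1.32070467e+00, -6.66108775e-02]), 'qd': array([ 0.00042294, -0.00321021, -0.00361116, -0.00317897,  0.00070298,
        0.00049098]), 'effort': array([ 1.42602825e-03, -5.32644010e+01, -3.53287446e+01,  7.09431502e-02,
        2.34705338e-02, -5.36110463e-05]), 'eef_pos': array([147.58485011, 529.58896699, 204.96035637]), 'eef_rot': array([-3.14058275e+00, -6.16028944e-05,  2.86980261e+00]), 'wrist_force': array([-0.28080862, -0.23233824, -0.13036411]), 'moment': array([ 0.00841226,  0.00495982, -0.02097845]), 'finger_force': 0.0, 'finger_gap': 93.77996642555796}
```

View pics/side0.png

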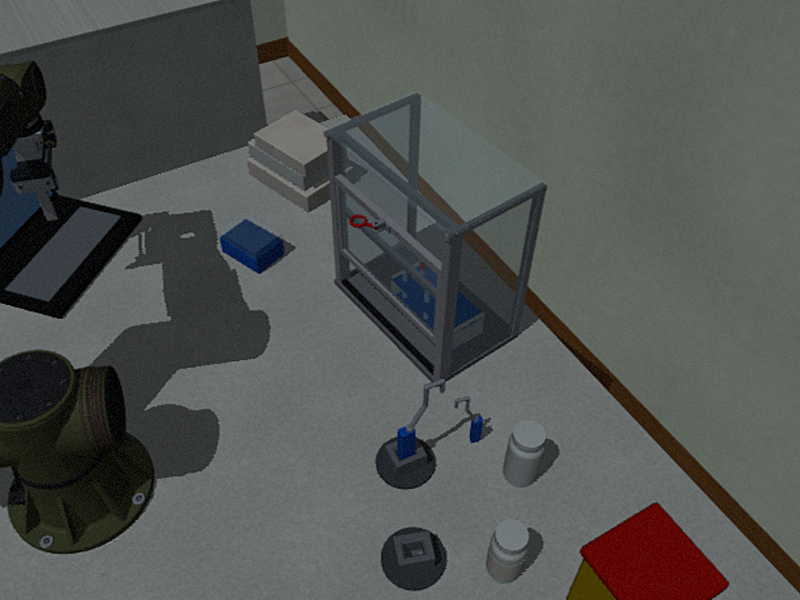

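View pics/top0.png

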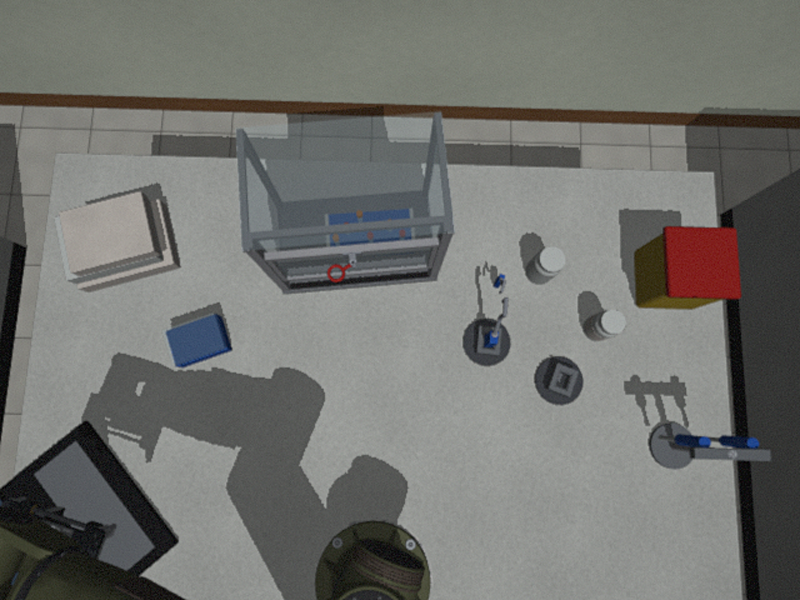

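Side view (800-wide picture): candidate stands are at (405,462), which holds a rod, and (413,557), which is empty. Candidate rods are the large one in the stand (405,440), with its hook at (437,385), and a small one on the bench (475,428). More rods hang on a rack at top (700,440). In the top view the leftmost stand is (487,341), the one with the rod. The ring is at side (358,221) and top (336,273). I'll confirm these in one enlarged crop.

Run:
```python
from h import *
s=cam('side');t=cam('top')
def cr(c,x0,y0,w,h,k): return cv2.resize(c['pixels'][y0:y0+h,x0:x0+w],None,fx=k,fy=k,interpolation=cv2.INTER_CUBIC)
a=cr(s,295,295,100,100,4); b=cr(t,360,200,75,100,4)
a2=cr(s,270,165,100,50,4); b2=cr(t,245,190,75,50,4)
im=np.vstack([np.hstack([a,b]),np.hstack([a2,b2])])
im=np.clip(im.astype(float)*1.8,0,255).astype(np.uint8)
print(im.shape); save('c1.png',im)
```

```text
(600, 700, 3)
```

View pics/c1.png

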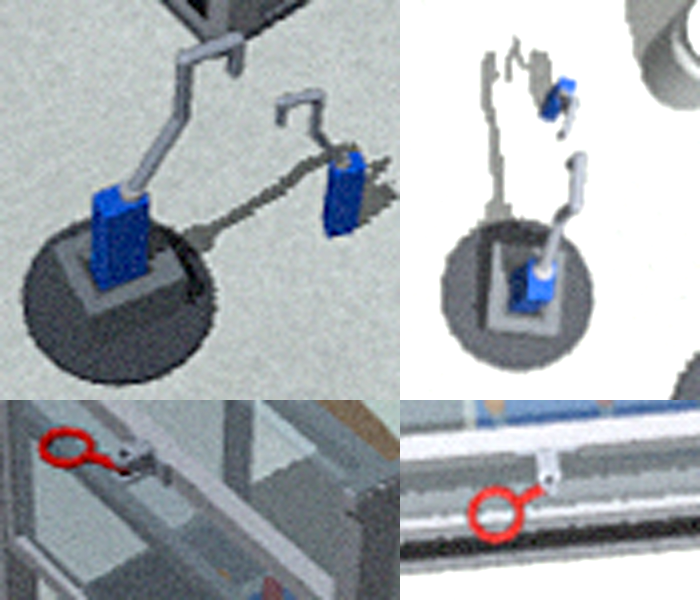

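The crop confirms the large cranked rod standing in the leftmost stand. The bench rod has a visibly shorter handle and shaft. The ring points forward and to the robot's left of its clevis. Next: triangulate and fit.

Run:
```python
from h import *
from scipy.optimize import least_squares
s=cam('side');t=cam('top')
S=lambda u,v:(u/4+295,v/4+295); T=lambda u,v:((u-400)/4+360,v/4+200)
S2=lambda u,v:(u/4+270,(v-400)/4+165); T2=lambda u,v:((u-400)/4+245,(v-400)/4+190)
print('ring',tri(s,S2(67,447),t,T2(495,514)))
print('pin',tri(s,S2(126,466),t,T2(548,481)))
print('disc',atz(s,*S(119,300),5),atz(t,*T(518,295),5))
print('tip',tri(s,S(235,72),t,T(576,160)))
print('corner',tri(s,S(184,57),t,T(575,206)))
for n,a,b in(('L',(335,283),(285,292)),('R',(440,378),(437,275))):
    print('shield',n,tri(s,np.array(a)/1.25,t,np.array(b)/1.25), atz(s,a[0]/1.25,a[1]/1.25,0),atz(t,b[0]/1.25,b[1]/1.25,0))
m=[(34,155),(34,205),(64,205)]
sp=[S(184,113),S(184,57),S(238,42),S(128,192)]; tp=[T(557,222),T(575,206),T(576,158),T(543,270)]
m.append((2,103))
def P(p): return np.array([[p[0]+a*np.cos(p[2]),p[1]+a*np.sin(p[2]),8+z] for a,z in m])
def f(p): return np.r_[(proj(s,P(p))-sp).ravel(),(proj(t,P(p))-tp).ravel()]
c=atz(t,*T(518,295),5)
for y0 in(-.5,0,.5):
  r=least_squares(f,[c[0],c[1],y0],loss='soft_l1'); print(r.x,r.cost,r.fun.round(1))
```

```text
ring (array([611.02825766,  78.40245392, 297.87477658]), np.float64(0.7751082752213908))
pin (array([632.11045999,  48.5546734 , 296.99768362]), np.float64(1.816665242958988))
disc [ 522.12976505 -249.45136886    5.        ] [ 521.99436549 -246.39784891    5.        ]
tip (array([ 587.74671634, -254.17512231,  184.94659309]), np.float64(3.193632201909069))
corner (array([ 555.95943475, -248.94987073,  212.49357525]), np.float64(0.8242940849559275))
shield L (array([ 6.25371507e+02,  2.24275688e+02, -6.09145121e-01]), np.float64(3.7218665047860875)) [623.27220964 224.10153862   0.        ] [627.06077102 223.64371765   0.        ]
shield R (array([ 672.80021531, -128.2901443 ,   21.2930531 ]), np.float64(0.2627061054570209)) [ 682.38521736 -115.20588614    0.        ] [ 677.58672962 -129.90392355    0.        ]
[ 5.22745453e+02 -2.46756078e+02 -7.58742949e-02] 3.843841585479987 [-0.7  0.1  0.2 -0.1 -0.4 -1.4 -0.8 -0.3  1.1 -1.6  0.3 -0.5  0.9 -0.4
  0.2  1.1]
[ 5.22745453e+02 -2.46756058e+02 -7.58749819e-02] 3.8438415855813286 [-0.7  0.1  0.2 -0.1 -0.4 -1.4 -0.8 -0.3  1.1 -1.6  0.3 -0.5  0.9 -0.4
  0.2  1.1]
[ 5.22745453e+02 -2.46756079e+02 -7.58742666e-02] 3.8438415854791925 [-0.7  0.1  0.2 -0.1 -0.4 -1.4 -0.8 -0.3  1.1 -1.6  0.3 -0.5  0.9 -0.4
  0.2  1.1]
```

Rod at (522.5,-247), yaw -0.08. Ring at (611,78,297.5), 36.5 mm from the pin, so sash ≈ 0.087. Shield yaw ≈ 0.14. I'll grip across the 18 mm width, 12 mm behind the rod axis, so the gripper body clears the shaft.

Emit:
play_rows(
  translation=[
    [0.01,-0.03,0.02],
    [0.03,-0.08,0.055],
    [0.055,-0.13,0.055],
    [0.08,-0.18,0.055],
    [0.105,-0.23,0.055],
    [0.13,-0.28,0.055],
    [0.155,-0.33,0.055],
    [0.18,-0.38,0.055],
    [0.205,-0.43,0.055],
    [0.23,-0.48,0.055],
    [0.255,-0.53,0.055],
    [0.28,-0.58,0.055],
  ],
  yaw=[0.02,0.05,0.08,0.1,0.12,0.14,0.16,0.18,0.19,0.19,0.19,0.19],
  hand=0.6,
  force=60,
)

```text
clock: 1.8
eef_pos: [428.1, -52.1, 260.6]
eef_rot: [-3.142, 0.001, 3.059]
wrist_force: [0.1, 1.3, 0.3]
finger_gap: 56.3
finger_force: 0.0
```

Emit:
play_rows(
  translation=[
    [0.022,-0.05,0],
    [0.042,-0.1,0],
    [0.06,-0.15,0],
    [0.075,-0.18,0],
    [0.082,-0.194,0],
    [0.082,-0.196,0],
    [0.082,-0.196,0],
    [0.082,-0.196,0],
  ],
  yaw=[0,0,0,0,0,0,0,0],
)

```text
clock: 2.8
eef_pos: [509.6, -245.3, 260.9]
eef_rot: [-3.141, 0.001, 3.061]
wrist_force: [0.3, 0.6, -0.2]
finger_gap: 56.1
finger_force: 0.0
```

Run:
```python
from h import *
st=telemetry.read_state(); print(st['eef_pos'],st['eef_rot'],st['joints'],st['finger_gap'],st['clock'])
s=cam('side');t=cam('top')
def cr(c,x0,y0,w,h,k): return cv2.resize(c['pixels'][y0:y0+h,x0:x0+w],None,fx=k,fy=k,interpolation=cv2.INTER_CUBIC)
im=np.hstack([cr(s,270,235,130,160,3),cr(t,345,180,120,160,3)])
save('c2.png',np.clip(im*1.8,0,255).astype(np.uint8))
```

```text
[ 509.5962622  -245.30084753  260.878247  ] [-3.14139168e+00  5.57714130e-04  3.06077590e+00] [-5.13411474e-01  2.99156297e-01  1.39361838e+00  5.17343426e-05
  1.44822738e+00 -2.00339730e+00] 56.06601129675788 2.8
```

View pics/c2.png

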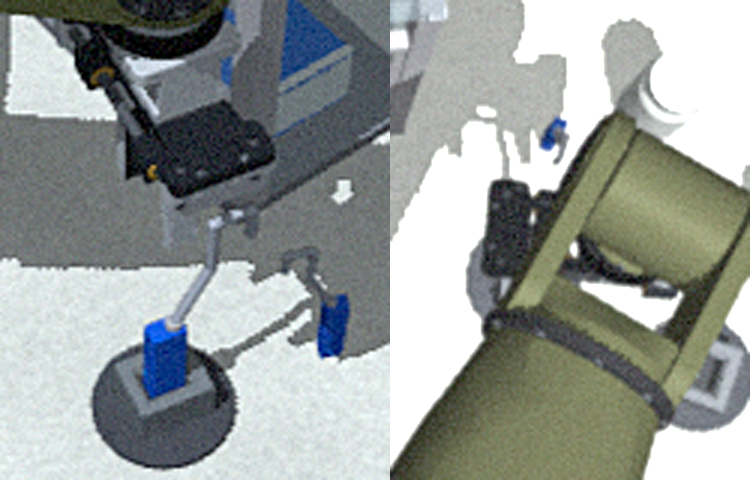

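The side crop shows the gripper above the rod, handle top at (170,325), and nothing in the way. Descending.

Emit:
play_rows(
  translation=[
    [0,-0.001,-0.03],
    [0,-0.001,-0.06],
    [0,-0.001,-0.085],
    [0,-0.001,-0.105],
    [0,-0.001,-0.12],
    [0,-0.001,-0.135],
    [0,-0.001,-0.14],
    [0,-0.001,-0.14],
  ],
  yaw=[0,0,0,0,0,0,0,0],
)

```text
clock: 3.9
eef_pos: [509.7, -247.2, 120.5]
eef_rot: [-3.142, 0.0, 3.06]
wrist_force: [-0.1, -0.3, 0.9]
finger_gap: 56.3
finger_force: 0.0
```

Emit:
play_rows(
  translation=[
    [0,0,-0.01],
    [0,0,-0.02],
    [0,0,-0.03],
    [0,0,-0.04],
    [0,0,-0.048],
    [0,0,-0.052],
    [0,0,-0.052],
    [0,0,-0.052],
  ],
  yaw=[0,0,0,0,0,0,0,0],
)

```text
clock: 4.9
eef_pos: [509.8, -247.3, 68.8]
eef_rot: [-3.141, 0.001, 3.06]
wrist_force: [0.0, 0.3, 0.2]
finger_gap: 56.5
finger_force: 0.0
```

Run:
```python
from h import *
st=telemetry.read_state(); print(st['eef_pos'],st['wrist_force'],st['moment'])
s=cam('side')
def cr(c,x0,y0,w,h,k): return cv2.resize(c['pixels'][y0:y0+h,x0:x0+w],None,fx=k,fy=k,interpolation=cv2.INTER_CUBIC)
save('c3.png',np.clip(cr(s,270,265,130,130,4)*1.8,0,255).astype(np.uint8))
```

```text
[ 509.82973426 -247.28133924   68.76902805] [0.00687714 0.32301471 0.23452984] [-0.0651311   0.04000194 -0.04359322]
```

View pics/c3.png

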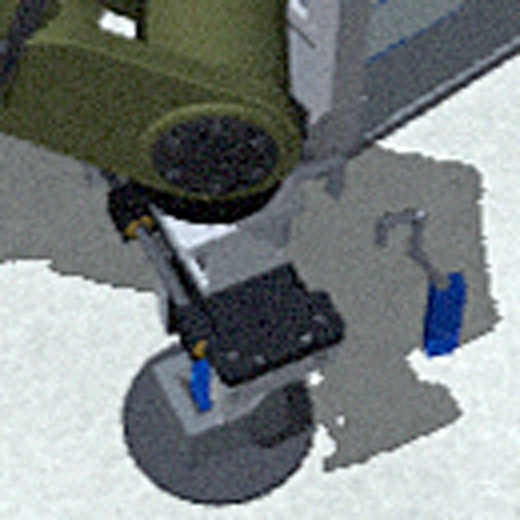

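The gripper straddles the handle with no contact, and the hook is visible just past the body at (335,180). Closing.

Emit:
play_rows(
  translation=[
    [0,0,0],
    [0,0,0],
    [0,0,0],
    [0,0,0],
    [0,0,0],
    [0,0,0],
    [0,0,0],
    [0,0,0],
  ],
  yaw=[0,0,0,0,0,0,0,0],
  hand=0,
  force=60,
)

```text
clock: 5.95
eef_pos: [509.7, -246.3, 68.4]
eef_rot: [3.14, -0.0, 3.06]
wrist_force: [-0.6, 6.4, 1.4]
finger_gap: 17.4
finger_force: 59.4
```

Emit:
play_rows(
  translation=[
    [0,0,0.005],
    [0,0,0.015],
    [0,0,0.03],
    [0,0,0.05],
    [0,0,0.07],
    [0,0,0.09],
    [0,0,0.11],
    [0,0,0.12],
    [0,0,0.12],
    [0,0,0.12],
  ],
  yaw=[0,0,0,0,0,0,0,0,0,0],
)

```text
clock: 7.2
eef_pos: [509.4, -247.2, 187.7]
eef_rot: [3.141, -0.001, 3.06]
wrist_force: [0.3, 0.2, -0.9]
finger_gap: 17.5
finger_force: 59.7
```

Gripped at 17.5 mm gap. The +y reaction while closing suggests the socket's centre is about 2.5 mm toward +y of the grip, which I'll allow for on the return. Moving to the ring.

Emit:
play_rows(
  translation=[
    [0,0.01,0.015],
    [0,0.035,0.035],
    [0,0.07,0.045],
    [0,0.11,0.045],
    [0,0.15,0.045],
    [0,0.19,0.045],
    [0,0.23,0.045],
    [0,0.265,0.045],
    [0,0.29,0.045],
    [0,0.305,0.045],
    [0,0.311,0.045],
    [0,0.311,0.045],
  ],
  yaw=[0,0.02,0.04,0.06,0.09,0.12,0.15,0.18,0.2,0.22,0.22,0.22],
)

```text
clock: 8.7
eef_pos: [509.7, 63.6, 233.5]
eef_rot: [-3.141, -0.0, -3.004]
wrist_force: [0.6, -1.9, -1.4]
finger_gap: 17.3
finger_force: 59.7
```

Emit:
play_rows(
  translation=[
    [0,0,0],
    [0,0,0],
  ],
  yaw=[0,0],
)

```text
clock: 8.95
eef_pos: [509.7, 63.3, 233.5]
eef_rot: [-3.142, -0.0, -3.004]
wrist_force: [0.1, 0.5, -0.3]
finger_gap: 17.5
finger_force: 59.7
```

Run:
```python
from h import *
st=telemetry.read_state(); print(st['eef_pos'],st['eef_rot'],st['wrist_force'],st['moment'])
s=cam('side');t=cam('top')
p=st['eef_pos'];y=st['eef_rot'][2]-np.pi
for c in(s,t):
  print([proj(c,p+[d*np.cos(y),d*np.sin(y),z]).round(1) for d,z in((76,113.5),(76,144),(46,144))],proj(c,[611,78.4,297.5]))
def cr(c,x0,y0,w,h,k): return cv2.resize(c['pixels'][y0:y0+h,x0:x0+w],None,fx=k,fy=k,interpolation=cv2.INTER_CUBIC)
im=np.hstack([cr(s,240,130,80,100,5),cr(t,235,170,80,100,5)])
save('c4.png',np.clip(im*1.8,0,255).astype(np.uint8))
```

```text
[509.69011104  63.26246413 233.45116156] [-3.14158047e+00 -3.87116755e-05 -3.00432430e+00] [ 0.07018236  0.54397997 -0.2801259 ] [0.03827603 0.06055546 0.00622568]
[array([[276.6, 165. ]]), array([[276.1, 154.2]]), array([[264.8, 159.6]])] [[286.5794117  176.92330796]]
[array([[268.5, 225.2]]), array([[267.3, 222.3]]), array([[268.6, 236.1]])] [[268.82167438 218.38880183]]
```

View pics/c4.png

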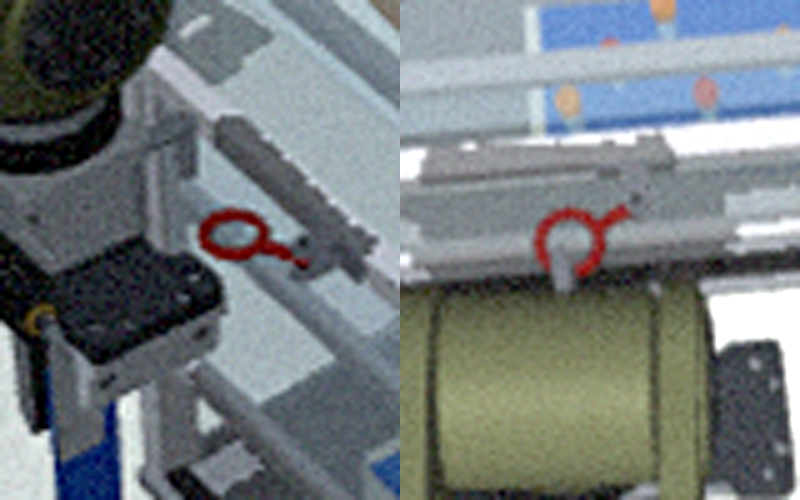

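Top crop: ring centre at (570,242), which matches its projection. The hook end at about (566,246) is around 2 mm further out and 2 mm toward -y of nominal. Moving over the ring, then checking from above.

Emit:
play_rows(
  translation=[
    [0.005,0.002,0],
    [0.012,0.004,0],
    [0.019,0.006,0],
    [0.024,0.006,0],
    [0.024,0.006,0],
    [0.024,0.006,0],
  ],
  yaw=[0,0,0,0,0,0],
)

```text
clock: 9.8
eef_pos: [533.6, 69.8, 233.4]
eef_rot: [3.142, -0.0, -3.003]
wrist_force: [-0.6, -0.3, -0.5]
finger_gap: 17.5
finger_force: 59.7
```

Run:
```python
from h import *
st=telemetry.read_state(); print(st['eef_pos'],st['eef_rot'],st['wrist_force'],st['moment'])
s=cam('side');t=cam('top')
p=st['eef_pos'];y=st['eef_rot'][2]-np.pi
for c,o in((s,(255,140)),(t,(250,195))):
  print([((proj(c,p+[d*np.cos(y),d*np.sin(y),z])-o)*10).round(0) for d,z in((76,113.5),(76,144),(46,144))],(proj(c,[611,78.4,297.5])-o)*10)
def cr(c,x0,y0,w,h,k): return cv2.resize(c['pixels'][y0:y0+h,x0:x0+w],None,fx=k,fy=k,interpolation=cv2.INTER_CUBIC)
im=np.hstack([cr(s,255,140,40,50,10),cr(t,250,195,40,50,10)])
save('c5.png',np.clip(im*1.4,0,255).astype(np.uint8))
```

```text
[533.58344666  69.7577049  233.41201689] [ 3.14157013e+00 -1.00070430e-04 -3.00349001e+00] [-0.64548331 -0.33663394 -0.45601585] [0.03384809 0.05098768 0.01468319]
[array([[298., 199.]]), array([[294.,  90.]]), array([[182., 144.]])] [[315.79411696 369.23307956]]
[array([[160., 195.]]), array([[147., 163.]]), array([[160., 300.]])] [[188.2167438 233.8880183]]
```

View pics/c5.png

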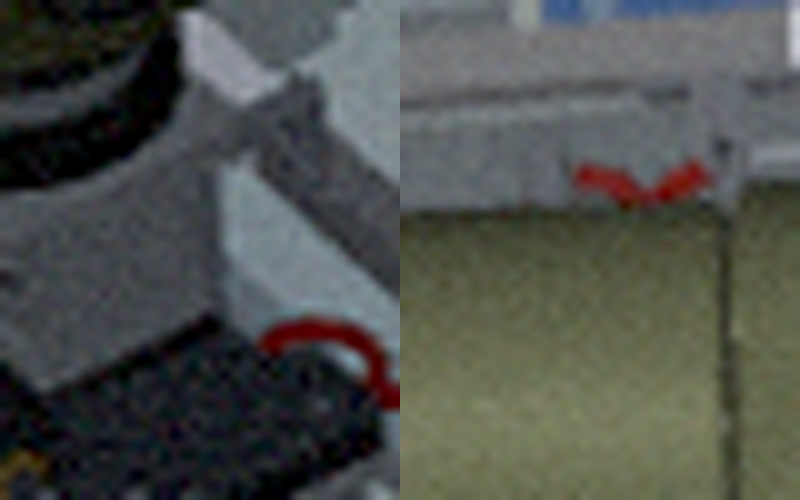

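The side crop shows the hook end near (310,85), about 1.7 mm beyond its nominal projection, which agrees with the correction. Lowering the prong into the ring in small steps.

Emit:
play_rows(
  translation=[
    [0,0,-0.01],
    [0,0,-0.022],
    [0,0,-0.032],
    [0,0,-0.04],
    [0,0,-0.042],
    [0,0,-0.044],
    [0,0,-0.046],
    [0,0,-0.048],
    [0,0,-0.05],
    [0,0,-0.05],
  ],
  yaw=[0,0,0,0,0,0,0,0,0,0],
)

```text
clock: 11.15
eef_pos: [533.6, 69.8, 183.3]
eef_rot: [3.142, -0.0, -3.003]
wrist_force: [0.1, -0.3, -0.2]
finger_gap: 17.2
finger_force: 59.7
```

Emit:
play_rows(
  translation=[
    [0,0,-0.002],
    [0,0,-0.004],
    [0,0,-0.006],
    [0,0,-0.008],
    [0,0,-0.01],
    [0,0,-0.01],
    [0,0,-0.01],
  ],
  yaw=[0,0,0,0,0,0,0],
)

```text
clock: 12.02
eef_pos: [533.7, 69.8, 173.5]
eef_rot: [-3.142, 0.0, -3.003]
wrist_force: [0.7, -0.6, -1.0]
finger_gap: 17.6
finger_force: 59.7
```

Emit:
play_rows(
  translation=[
    [0,0,-0.002],
    [0,0,-0.004],
    [0,0,-0.006],
    [0,0,-0.008],
    [0,0,-0.009],
    [0,0,-0.01],
    [0,0,-0.01],
    [0,0,-0.01],
  ],
  yaw=[0,0,0,0,0,0,0,0],
)

```text
clock: 13.02
eef_pos: [533.9, 69.8, 163.8]
eef_rot: [-3.142, 0.001, -3.003]
wrist_force: [1.0, -0.5, 4.0]
finger_gap: 17.9
finger_force: 59.7
```

Emit:
play_rows(
  translation=[
    [0,0,-0.001],
    [0,0,-0.002],
    [0,0,-0.003],
    [0,0,-0.003],
    [0,0,-0.003],
  ],
  yaw=[0,0,0,0,0],
)

```text
clock: 13.65
eef_pos: [533.6, 69.8, 160.4]
eef_rot: [-3.142, -0.0, -3.003]
wrist_force: [1.8, 0.6, 2.5]
finger_gap: 17.5
finger_force: 59.7
```

The ring is engaged: about 3–4 N upward, starting near TCP z ≈ 164. Drawing down.

Emit:
play_rows(
  translation=[
    [0,0,-0.002],
    [0,0,-0.005],
    [0,0,-0.008],
    [0,0,-0.011],
    [0,0,-0.014],
    [0,0,-0.017],
    [0,0,-0.02],
    [0,0,-0.02],
  ],
  yaw=[0,0,0,0,0,0,0,0],
)

```text
clock: 14.65
eef_pos: [533.4, 69.8, 140.1]
eef_rot: [-3.142, -0.001, -3.003]
wrist_force: [0.3, 0.2, 1.5]
finger_gap: 17.7
finger_force: 59.7
```

Run:
```python
from h import *
st=telemetry.read_state(); print(st['eef_pos'],st['wrist_force'],st['moment'])
s=cam('side');t=cam('top')
def cr(c,x0,y0,w,h,k): return cv2.resize(c['pixels'][y0:y0+h,x0:x0+w],None,fx=k,fy=k,interpolation=cv2.INTER_CUBIC)
im=np.hstack([cr(s,250,140,80,80,5),cr(t,235,180,80,80,5)])
save('c6.png',np.clip(im*1.5,0,255).astype(np.uint8))
```

```text
[533.41428838  69.76469156 140.06846626] [0.30924436 0.17978764 1.4582331 ] [ 0.09817551 -0.21794348  0.02060335]
```

View pics/c6.png

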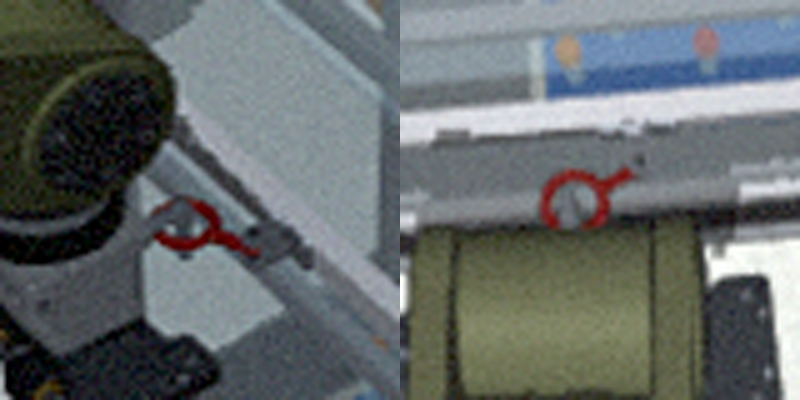

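The side crop shows the crossbar through the red ring at (187,222) with the prong end below it at (185,255), so it is properly hooked. Continuing.

Emit:
play_rows(
  translation=[
    [0,0,-0.002],
    [0,0,-0.006],
    [0,0,-0.01],
    [0,0,-0.015],
    [0,0,-0.02],
    [0,0,-0.025],
    [0,0,-0.03],
    [0,0,-0.035],
    [0,0,-0.04],
    [0,0,-0.044],
    [0,0,-0.046],
    [0,0,-0.046],
  ],
  yaw=[0,0,0,0,0,0,0,0,0,0,0,0],
)

```text
clock: 16.25
eef_pos: [533.4, 69.8, 94.2]
eef_rot: [3.142, -0.001, -3.003]
wrist_force: [0.5, -1.3, 1.1]
finger_gap: 18.1
finger_force: 59.7
```

Emit:
play_rows(
  translation=[
    [0,0,-0.001],
    [0,0,-0.002],
    [0,0,-0.003],
    [0,0,-0.004],
    [0,0,-0.005],
    [0,0,-0.006],
    [0,0,-0.007],
    [0,0,-0.008],
    [0,0,-0.009],
    [0,0,-0.009],
  ],
  yaw=[0,0,0,0,0,0,0,0,0,0],
)

```text
clock: 17.5
eef_pos: [533.6, 69.8, 85.3]
eef_rot: [3.142, -0.0, -3.003]
wrist_force: [1.3, 0.2, 4.5]
finger_gap: 17.6
finger_force: 59.7
```

Emit:
play_rows(
  translation=[
    [0,0,-0.001],
    [0,0,-0.002],
    [0,0,-0.003],
    [0,0,-0.003],
  ],
  yaw=[0,0,0,0],
)

```text
clock: 18.0
eef_pos: [533.6, 69.8, 82.3]
eef_rot: [3.142, -0.0, -3.003]
wrist_force: [1.8, -0.1, 2.9]
finger_gap: 17.7
finger_force: 59.7
```

Emit:
play_rows(
  translation=[
    [0,0,-0.0005],
    [0,0,-0.001],
    [0,0,-0.0015],
    [0,0,-0.0015],
  ],
  yaw=[0,0,0,0],
)

```text
clock: 18.5
eef_pos: [533.6, 69.8, 80.9]
eef_rot: [-3.142, -0.0, -3.003]
wrist_force: [1.9, -0.8, 3.0]
finger_gap: 17.7
finger_force: 59.7
```

Emit:
play_rows(
  translation=[
    [0,0,-0.0005],
    [0,0,-0.001],
    [0,0,-0.001],
  ],
  yaw=[0,0,0],
)

```text
clock: 18.88
eef_pos: [533.6, 69.8, 79.9]
eef_rot: [-3.142, -0.0, -3.003]
wrist_force: [0.6, 0.2, 4.2]
finger_gap: 17.3
finger_force: 59.7
```

Emit:
play_rows(
  translation=[
    [0,0,-0.0005],
    [0,0,-0.001],
    [0,0,-0.001],
  ],
  yaw=[0,0,0],
)

```text
clock: 19.25
eef_pos: [533.6, 69.8, 78.9]
eef_rot: [-3.142, -0.0, -3.003]
wrist_force: [0.3, 0.2, 4.4]
finger_gap: 17.6
finger_force: 59.7
```

Emit:
play_rows(
  translation=[
    [0,0,-0.0005],
    [0,0,-0.001],
    [0,0,-0.001],
  ],
  yaw=[0,0,0],
)

```text
clock: 19.62
eef_pos: [533.6, 69.8, 77.9]
eef_rot: [3.142, -0.0, -3.003]
wrist_force: [1.0, -0.2, 2.1]
finger_gap: 17.7
finger_force: 59.7
```

Emit:
play_rows(
  translation=[
    [0,0,-0.0005],
    [0,0,-0.0008],
    [0,0,-0.0008],
  ],
  yaw=[0,0,0],
)

```text
clock: 20.0
eef_pos: [533.6, 69.8, 77.1]
eef_rot: [3.142, -0.0, -3.003]
wrist_force: [1.7, -0.3, 2.7]
finger_gap: 17.8
finger_force: 59.7
```

Emit:
play_rows(
  translation=[
    [0,0,-0.0005],
    [0,0,-0.001],
    [0,0,-0.001],
  ],
  yaw=[0,0,0],
)

```text
clock: 20.38
eef_pos: [533.7, 69.8, 76.1]
eef_rot: [-3.142, 0.0, -3.003]
wrist_force: [1.8, 0.1, 4.1]
finger_gap: 17.4
finger_force: 59.7
```

Emit:
play_rows(
  translation=[
    [0,0,-0.0005],
    [0,0,-0.001],
    [0,0,-0.001],
  ],
  yaw=[0,0,0],
)

```text
clock: 20.75
eef_pos: [533.8, 69.8, 75.2]
eef_rot: [-3.142, 0.0, -3.003]
wrist_force: [1.5, 0.8, 4.5]
finger_gap: 17.5
finger_force: 59.7
```

Emit:
play_rows(
  translation=[
    [0,0,-0.0005],
    [0,0,-0.0005],
  ],
  yaw=[0,0],
)

```text
clock: 21.0
eef_pos: [533.8, 69.8, 74.7]
eef_rot: [-3.142, 0.0, -3.003]
wrist_force: [2.3, -0.3, 6.2]
finger_gap: 17.5
finger_force: 59.7
```

Emit:
play_rows(
  translation=[
    [0,0,-0.0005],
    [0,0,-0.0005],
  ],
  yaw=[0,0],
)

```text
clock: 21.25
eef_pos: [533.8, 69.8, 74.3]
eef_rot: [-3.142, 0.0, -3.003]
wrist_force: [1.3, -0.3, 5.6]
finger_gap: 17.5
finger_force: 59.7
```

Emit:
play_rows(
  translation=[
    [0,0,-0.0005],
    [0,0,-0.0005],
  ],
  yaw=[0,0],
)

```text
clock: 21.5
eef_pos: [533.9, 69.8, 73.9]
eef_rot: [-3.142, 0.001, -3.003]
wrist_force: [1.1, -1.2, 6.3]
finger_gap: 17.7
finger_force: 59.7
```

Emit:
play_rows(
  translation=[
    [0,0,-0.0005],
    [0,0,-0.0005],
  ],
  yaw=[0,0],
)

```text
clock: 21.75
eef_pos: [533.9, 69.8, 73.4]
eef_rot: [-3.142, 0.001, -3.003]
wrist_force: [1.3, 0.1, 6.5]
finger_gap: 17.7
finger_force: 59.7
```

Run:
```python
from h import *
for i in range(6):
  s=cam('side'); st=telemetry.read_state(); print(st['eef_pos'].round(2),st['wrist_force'].round(1),st['moment'].round(2))
# red blob
for n,c in(('s',s),('t',cam('top'))):
  h=cv2.cvtColor(c['pixels'],cv2.COLOR_RGB2HSV); m=((h[...,0]<8)|(h[...,0]>172))&(h[...,1]>150)&(h[...,2]>50)
  k,l,a,ce=cv2.connectedComponentsWithStats(m.astype(np.uint8)); print(n,[(a[i].tolist(),ce[i].round(1).tolist()) for i in range(1,k) if a[i][4]>8])
```

```text
[533.92  69.84  73.42] [ 1.6 -0.5  6.1] [ 0.05 -0.55 -0.05]
[533.91  69.82  73.39] [ 1.9 -0.5  6.3] [ 0.1  -0.52 -0.03]
[533.89  69.82  73.39] [2.5 0.5 6.1] [ 0.06 -0.48 -0.03]
[533.88  69.81  73.39] [ 1.3 -0.3  5.8] [ 0.17 -0.54  0.  ]
[533.91  69.82  73.38] [ 0.7 -0.1  6.6] [ 0.11 -0.52 -0.01]
[533.9   69.83  73.41] [1.6 0.2 6.7] [ 0.12 -0.56 -0.02]
s [([282, 206, 17, 5, 30], [290.6, 208.2]), ([336, 210, 4, 6, 12], [337.3, 212.8]), ([464, 402, 119, 78, 5682], [521.7, 448.4])]
t [([531, 181, 62, 59, 3317], [561.3, 209.8]), ([266, 220, 17, 12, 55], [273.1, 224.3])]
```

Emit:
play_rows(
  translation=[
    [0,0,-0.0005],
    [0,0,-0.001],
    [0,0,-0.001],
  ],
  yaw=[0,0,0],
)

```text
clock: 22.48
eef_pos: [534.0, 69.8, 72.5]
eef_rot: [-3.142, 0.001, -3.003]
wrist_force: [1.6, 0.3, 6.2]
finger_gap: 17.8
finger_force: 59.7
```

Emit:
play_rows(
  translation=[
    [0,0,-0.0005],
    [0,0,-0.0005],
  ],
  yaw=[0,0],
)

```text
clock: 22.72
eef_pos: [534.1, 69.8, 72.1]
eef_rot: [-3.141, 0.001, -3.003]
wrist_force: [0.7, -0.2, 7.8]
finger_gap: 17.4
finger_force: 59.7
```

Emit:
play_rows(
  translation=[
    [0,0,-0.0005],
    [0,0,-0.0005],
  ],
  yaw=[0,0],
)

```text
clock: 22.98
eef_pos: [534.4, 69.9, 71.9]
eef_rot: [-3.141, 0.002, -3.003]
wrist_force: [1.6, 0.9, 10.2]
finger_gap: 17.5
finger_force: 59.7
```

Emit:
play_rows(
  translation=[
    [0,0,-0.0002],
    [0,0,-0.0003],
    [0,0,-0.0003],
    [0,0,-0.0003],
  ],
  yaw=[0,0,0,0],
)

```text
clock: 23.48
eef_pos: [534.5, 69.9, 71.7]
eef_rot: [-3.141, 0.002, -3.003]
wrist_force: [0.8, -0.0, 11.5]
finger_gap: 17.5
finger_force: 59.8
```

Run:
```python
from h import *
for i in range(5):
  s=cam('side'); st=telemetry.read_state(); print(st['eef_pos'].round(2),st['wrist_force'].round(1),st['moment'].round(2))
print(st['eef_rot'])
t=cam('top'); print(proj(s,[[632,48.5,210]]),proj(t,[[632,48.5,210]]))
im=np.hstack([cv2.resize(c['pixels'][y:y+100,x:x+80],None,fx=5,fy=5,interpolation=cv2.INTER_CUBIC) for c,x,y in((s,265,170),(t,240,180))])
save('c7.png',np.clip(im*1.5,0,255).astype(np.uint8))
```

```text
[534.46  69.91  71.74] [ 1.2  0.4 11.8] [ 0.15 -0.75  0.03]
[534.47  69.9   71.73] [ 1.5 -0.4 11.8] [ 0.14 -0.78  0.05]
[534.47  69.9   71.72] [ 0.1  0.3 10.1] [ 0.12 -0.76 -0.05]
[534.49  69.88  71.75] [ 1.1  0.5 10.9] [ 0.14 -0.7   0.03]
[534.48  69.89  71.74] [ 1.3  1.2 10.9] [ 0.16 -0.73  0.06]
[-3.14149002e+00  2.45299385e-03 -3.00341460e+00]
[[301.38890194 209.26669654]] [[284.24042256 218.04183958]]
```

View pics/c7.png

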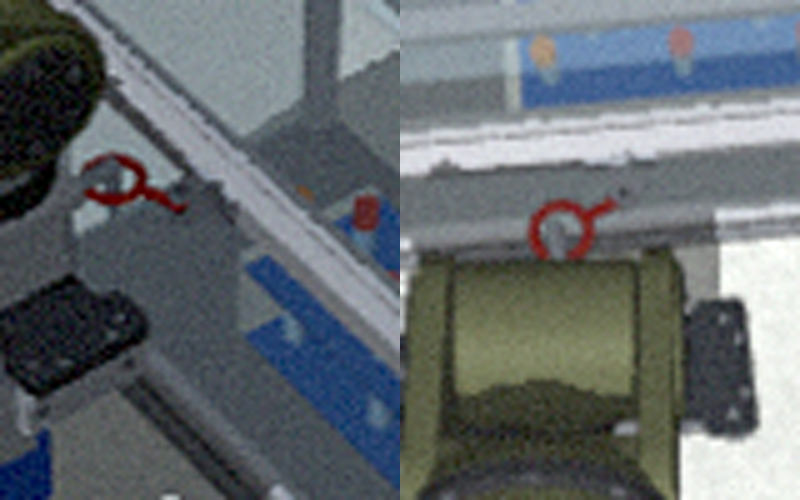

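The pin is at side (301.4,211.6) against a predicted (301.4,209.3) for sash = 0. The force rose sharply to about 11 N with almost no motion, so the sash is on its hard stop. Unhooking straight up, then backing off.

Emit:
play_rows(
  translation=[
    [0,0,0.001],
    [0,0,0.003],
    [0,0,0.006],
    [0,0,0.01],
    [0,0,0.015],
    [0,0,0.02],
    [0,0,0.026],
    [0,0,0.033],
    [0,0,0.041],
    [0,0,0.05],
    [0,0,0.057],
    [0,0,0.06],
  ],
  yaw=[0,0,0,0,0,0,0,0,0,0,0,0],
)

```text
clock: 25.28
eef_pos: [533.8, 69.8, 131.4]
eef_rot: [-3.142, 0.001, -3.003]
wrist_force: [-0.4, 0.7, -1.5]
finger_gap: 17.7
finger_force: 59.8
```

Run:
```python
from h import *
s=cam('side');t=cam('top'); st=telemetry.read_state(); print(st['eef_pos'].round(2),st['wrist_force'].round(1),st['moment'].round(2))
for n,c in(('s',s),('t',t)):
  h=cv2.cvtColor(c['pixels'],cv2.COLOR_RGB2HSV); m=((h[...,0]<8)|(h[...,0]>172))&(h[...,1]>150)&(h[...,2]>50)
  k,l,a,ce=cv2.connectedComponentsWithStats(m.astype(np.uint8)); print(n,[(a[i].tolist(),ce[i].round(1).tolist()) for i in range(1,k) if a[i][4]>8])
  print(proj(c,[[632,48.5,210],[611,78.4,210]]))
```

```text
[533.73  69.82 131.1 ] [-0.1  0.4 -1.5] [ 0.02 -0.    0.04]
s [([288, 207, 11, 4, 17], [293.4, 208.6]), ([464, 402, 119, 78, 5686], [521.7, 448.4])]
[[301.38890194 209.26669654]
 [287.52334917 204.73464429]]
t [([531, 181, 62, 59, 3315], [561.3, 209.8]), ([272, 220, 11, 6, 21], [276.8, 221.7])]
[[284.24042256 218.04183958]
 [271.87599903 225.97207994]]
```

Emit:
play_rows(
  translation=[
    [-0.015,0,0.01],
    [-0.035,-0.01,0.02],
    [-0.05,-0.04,0.02],
    [-0.05,-0.08,0.02],
    [-0.05,-0.12,0.02],
    [-0.05,-0.16,0.02],
    [-0.045,-0.2,0.02],
    [-0.038,-0.24,0.02],
    [-0.03,-0.275,0.02],
    [-0.025,-0.3,0.02],
    [-0.024,-0.314,0.02],
    [-0.024,-0.314,0.02],
  ],
  yaw=[0,0,-0.02,-0.05,-0.08,-0.11,-0.14,-0.17,-0.2,-0.22,-0.22,-0.22],
)

```text
clock: 26.88
eef_pos: [509.4, -244.4, 150.5]
eef_rot: [3.141, -0.001, 3.059]
wrist_force: [-0.6, -0.3, -1.4]
finger_gap: 17.6
finger_force: 59.8
```

Emit:
play_rows(
  translation=[
    [0,0,0],
    [0,0,0],
  ],
  yaw=[0,0],
)

```text
clock: 27.12
eef_pos: [509.7, -243.4, 151.0]
eef_rot: [-3.142, 0.0, 3.061]
wrist_force: [0.8, 0.5, -1.4]
finger_gap: 17.7
finger_force: 59.8
```

Run:
```python
from h import *
s=cam('side');t=cam('top'); st=telemetry.read_state(); print(st['eef_pos'].round(2),st['eef_rot'],st['wrist_force'].round(1),st['moment'].round(2))
p=st['eef_pos'];y=st['eef_rot'][2]-np.pi
print('red',(lambda m:(m.sum(),np.argwhere(m).mean(0)))((lambda h:((h[150:260,230:330,0]<8)|(h[150:260,230:330,0]>172))&(h[150:260,230:330,1]>150))(cv2.cvtColor(s['pixels'],cv2.COLOR_RGB2HSV))))
# overlay nominal rod foot corners / socket mouth
ov=s['pixels'].copy()
R=lambda d,l,z:p+[d*np.cos(y)-l*np.sin(y),d*np.sin(y)+l*np.cos(y),z]
names={'foot':[R(12+a,b,-61) for a in(-12,12) for b in(-7,7)],'foot8':[R(12+a,b,-53) for a in(-14,14) for b in(-9,9)],'tip':[R(76,0,113.5),R(76,0,144),R(46,0,144)]}
k=6;x0,y0=290,255
for n,v in names.items(): print(n,((proj(s,v)-[x0,y0])*k).round(0).tolist())
im=cv2.resize(s['pixels'][y0:y0+100,x0:x0+110],None,fx=k,fy=k,interpolation=cv2.INTER_CUBIC)
save('c8.png',np.clip(im*1.7,0,255).astype(np.uint8)); np.save('c8.npy',s['pixels'])
```

```text
[ 509.74 -243.68  150.99] [-3.14151389e+00  1.78099687e-04  3.06058842e+00] [-0.4  0.2 -1.1] [ 0.07  0.03 -0.01]
red (np.int64(14), array([51.64285714, 58.57142857]))
foot [[184.0, 585.0], [167.0, 555.0], [244.0, 560.0], [226.0, 531.0]]
foot8 [[182.0, 579.0], [160.0, 540.0], [252.0, 550.0], [229.0, 512.0]]
tip [[387.0, 199.0], [393.0, 140.0], [311.0, 171.0]]
```

View pics/c8.png

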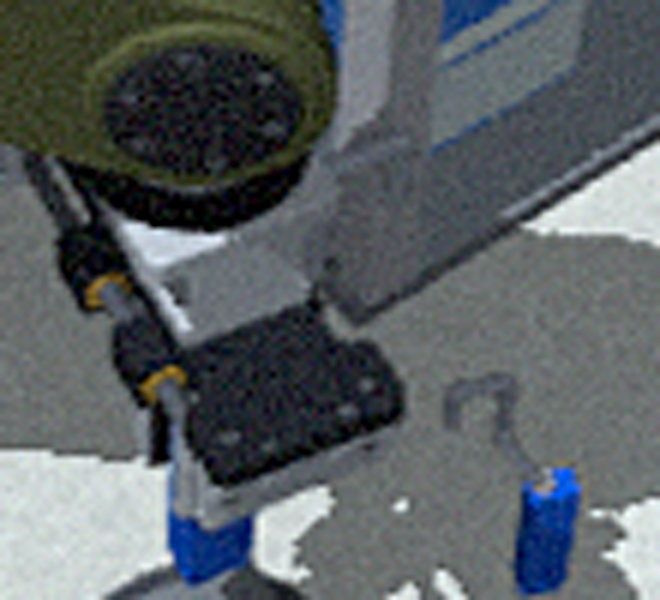

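The handle foot corner is at (190,585) against nominal (184,585), and the hook end at about (405,140) against (393,140). Both ends are shifted alike, so the rod hasn't tilted in the grip; the original grip x still holds. Lowering, with force checks.

Emit:
play_rows(
  translation=[
    [0,-0.0005,-0.01],
    [0,-0.0005,-0.022],
    [0,-0.0005,-0.034],
    [0,-0.0005,-0.042],
    [0,-0.0005,-0.046],
    [0,-0.0005,-0.048],
    [0,-0.0005,-0.05],
    [0,-0.0005,-0.052],
    [0,-0.0005,-0.052],
  ],
  yaw=[0,0,0,0,0,0,0,0,0],
)

```text
clock: 28.35
eef_pos: [509.6, -244.7, 98.8]
eef_rot: [3.142, -0.0, 3.06]
wrist_force: [0.5, -0.3, -1.6]
finger_gap: 17.5
finger_force: 59.8
```

Emit:
play_rows(
  translation=[
    [0,0,-0.002],
    [0,0,-0.004],
    [0,0,-0.006],
    [0,0,-0.008],
    [0,0,-0.008],
  ],
  yaw=[0,0,0,0,0],
)

```text
clock: 28.98
eef_pos: [509.6, -244.7, 90.7]
eef_rot: [3.141, -0.0, 3.06]
wrist_force: [-0.1, -0.4, -1.0]
finger_gap: 17.3
finger_force: 59.8
```

Emit:
play_rows(
  translation=[
    [0,0,-0.003],
    [0,0,-0.006],
    [0,0,-0.009],
    [0,0,-0.012],
    [0,0,-0.015],
    [0,0,-0.018],
    [0,0,-0.019],
    [0,0,-0.019],
  ],
  yaw=[0,0,0,0,0,0,0,0],
)

```text
clock: 29.98
eef_pos: [509.7, -244.7, 71.8]
eef_rot: [3.142, 0.0, 3.06]
wrist_force: [0.6, 0.3, -1.1]
finger_gap: 17.6
finger_force: 59.8
```

Emit:
play_rows(
  translation=[
    [0,0,-0.001],
    [0,0,-0.002],
    [0,0,-0.003],
    [0,0,-0.003],
  ],
  yaw=[0,0,0,0],
)

```text
clock: 30.48
eef_pos: [509.6, -244.7, 68.8]
eef_rot: [3.142, -0.0, 3.06]
wrist_force: [-0.3, -0.0, -1.8]
finger_gap: 17.5
finger_force: 59.8
```

Emit:
play_rows(
  translation=[
    [0,0,-0.0005],
    [0,0,-0.001],
    [0,0,-0.001],
  ],
  yaw=[0,0,0],
)

```text
clock: 30.85
eef_pos: [509.8, -244.8, 68.4]
eef_rot: [-3.141, 0.0, 3.06]
wrist_force: [-1.9, 0.1, 6.0]
finger_gap: 17.6
finger_force: 59.8
```

Emit:
play_rows(
  translation=[
    [0,0,-0.0005],
    [0,0,-0.001],
    [0,0,-0.001],
  ],
  yaw=[0,0,0],
)

```text
clock: 31.22
eef_pos: [509.9, -244.9, 68.3]
eef_rot: [-3.141, 0.001, 3.06]
wrist_force: [-6.6, 2.3, 15.0]
finger_gap: 17.9
finger_force: 59.9
```

Emit:
play_rows(
  translation=[
    [0,0,-0.0005],
    [0,0,-0.001],
    [0,0,-0.001],
  ],
  yaw=[0,0,0],
)

```text
clock: 31.6
eef_pos: [510.1, -244.9, 68.3]
eef_rot: [-3.141, 0.002, 3.06]
wrist_force: [-9.7, 4.5, 25.7]
finger_gap: 17.4
finger_force: 59.9
```

Seated on the socket floor at z = 68.4, as at the start. Relieving the press, then opening.

Emit:
play_rows(
  translation=[
    [0,0,0.001],
    [0,0,0.002],
    [0,0,0.002],
  ],
  yaw=[0,0,0],
)

```text
clock: 31.98
eef_pos: [509.8, -244.8, 68.4]
eef_rot: [-3.141, 0.001, 3.06]
wrist_force: [-2.9, 0.2, 7.2]
finger_gap: 17.7
finger_force: 59.8
```

Emit:
play_rows(
  translation=[
    [0,0,0],
    [0,0,0],
    [0,0,0],
    [0,0,0],
    [0,0,0],
    [0,0,0],
    [0,0,0],
    [0,0,0],
  ],
  yaw=[0,0,0,0,0,0,0,0],
  hand=0.6,
)

```text
clock: 32.98
eef_pos: [509.7, -244.7, 67.9]
eef_rot: [-3.142, 0.0, 3.06]
wrist_force: [0.3, 0.5, 0.1]
finger_gap: 56.5
finger_force: 0.0
```

Emit:
play_rows(
  translation=[
    [-0.002,0,0.005],
    [-0.002,0,0.015],
    [-0.002,0,0.03],
    [-0.002,0,0.045],
    [-0.002,0,0.06],
    [-0.002,0,0.08],
    [-0.002,0,0.1],
    [-0.002,0,0.13],
    [-0.002,0,0.16],
    [-0.002,0,0.19],
    [-0.002,0,0.2],
    [-0.002,0,0.2],
  ],
  yaw=[0,0,0,0,0,0,0,0,0,0,0,0],
)

```text
clock: 34.48
eef_pos: [507.6, -244.7, 267.8]
eef_rot: [-3.142, 0.0, 3.06]
wrist_force: [0.1, -0.7, -0.8]
finger_gap: 56.1
finger_force: 0.0
```

Emit:
play_rows(
  translation=[
    [-0.02,0.02,0],
    [-0.06,0.06,0],
    [-0.1,0.1,0],
    [-0.13,0.14,0],
    [-0.14,0.17,0],
    [-0.14,0.18,0],
    [-0.14,0.18,0],
  ],
  yaw=[0,0,0,0,0,0,0],
)

```text
clock: 35.35
eef_pos: [367.9, -64.7, 267.4]
eef_rot: [3.142, -0.001, 3.061]
wrist_force: [0.6, -0.5, -0.4]
finger_gap: 56.2
finger_force: 0.0
```

Run:
```python
from h import *
from scipy.optimize import least_squares
s=cam('side');t=cam('top'); st=telemetry.read_state(); print(st['eef_pos'],st['clock'],st['wrist_force'])
# blue handle and red ring vs expected
for n,c,w in(('s',s,(300,330,350,380)),('t',t,(370,250,410,300))):
  x0,y0,x1,y1=w; h=cv2.cvtColor(c['pixels'],cv2.COLOR_RGB2HSV)
  b=(h[...,0]>105)&(h[...,0]<130)&(h[...,1]>150); b=b[y0:y1,x0:x1]; q=np.argwhere(b)
  print(n,'blue',q.min(0)+[y0,x0],q.max(0)+[y0,x0],q.mean(0)+[y0,x0],b.sum())
  r=((h[...,0]<8)|(h[...,0]>172))&(h[...,1]>150)&(h[...,2]>40)
  k,l,a,ce=cv2.connectedComponentsWithStats(r.astype(np.uint8)); print([(a[i].tolist(),ce[i].round(1).tolist()) for i in range(1,k) if a[i][4]>8], proj(c,[[611,78.4,210],[632,48.5,210]]).round(1).tolist())
# handle vertical edge tilt in side view: mask centroid top/bottom vs initial picture
i0=cv2.imread('pics/side0.png'); i0=cv2.resize(i0,(640,480))[...,::-1]
for im in(i0,s['pixels']):
  h=cv2.cvtColor(np.ascontiguousarray(im),cv2.COLOR_RGB2HSV); b=((h[...,0]>105)&(h[...,0]<130)&(h[...,1]>130))[330:380,300:350]
  print([(v+330,round(np.flatnonzero(b[v]).mean()+300,1),b[v].sum()) for v in range(0,50,4) if b[v].sum()>3])
# steel tip area diff vs initial
d=cv2.absdiff(cv2.GaussianBlur(np.ascontiguousarray(i0),(3,3),0),cv2.GaussianBlur(s['pixels'],(3,3),0)).sum(2)[300:400,310:370]; print('diff',d.mean(),(d>60).sum())
```

```text
[367.96567291 -65.30572829 267.36715151] 35.45 [0.58670701 0.64321996 0.08537599]
s blue [342 317] [367 343] [354.51677852 324.36912752] 298
[([281, 201, 21, 11, 75], [288.9, 206.1]), ([464, 403, 119, 77, 5683], [521.7, 448.4])] [[287.5, 204.7], [301.4, 209.3]]
t blue [265 388] [277 398] [272.18072289 392.59036145] 83
[([531, 181, 62, 59, 3332], [561.2, 209.8]), ([266, 220, 17, 12, 65], [272.8, 225.0])] [[271.9, 226.0], [284.2, 218.0]]
[(342, np.float64(322.5), np.int64(4)), (346, np.float64(324.5), np.int64(14)), (350, np.float64(324.5), np.int64(14)), (354, np.float64(324.5), np.int64(14)), (358, np.float64(324.5), np.int64(14)), (362, np.float64(324.0), np.int64(15)), (366, np.float64(321.5), np.int64(6))]
[(346, np.float64(324.5), np.int64(14)), (350, np.float64(324.5), np.int64(14)), (354, np.float64(324.5), np.int64(14)), (358, np.float64(324.5), np.int64(14)), (362, np.float64(324.5), np.int64(14)), (366, np.float64(321.5), np.int64(4))]
diff 29.26 217
```

```bash
python3 -c "
from cell import manip; print(manip.sign_off())"
```

```text
the job is handed in; nothing more can be done
None
```

The sash is drawn down onto its hard stop, at about 11–12 N steady pull, and the rod stands upright and released in its stand. The job was handed in at about 35 s; a last image check put the ring where it was at the stop, to about 2 mm.

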